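Set the jar under the pin counter and key in a batch

ROBOT

A 7-joint arm with a two-finger parallel gripper is mounted at the origin on the work surface. World frame = base frame: x ahead of the robot, y to its left, z up, the work surface at z = 0. Lengths are in mm, angles in rad, forces in N, time in s.
With the tool pointing down it reaches from about 425 to 875 mm from the base axis. Payload 9.9 kg.
Tool frame: the origin (TCP) lies at the centre of the arm's flange, where the gripper is bolted on; the fingertips stand 173 mm ahead of it and the grasp point (between the pads) lies 155 mm ahead of it (robot.grip_depth is the distance from the TCP to the grasp point, in mm); z points along the fingers, y is the line along which they close (so a half turn about z gives the same grasp; the last joint's range is limited). The gripper opens to 85 mm and grips with 20 to 120 N. Pads are 22 mm wide; open, the fingers measure 114 mm over their backs; the gripper's body (76 mm by 85 mm) begins 54 mm behind the grasp point. The pads swing forward as they close: fully open they stand 13 mm farther back than shut.
Start: joints at [1.166, 0.576, 0.025, 1.437, -0.015, 1.129, -0.057], TCP at [212.85, -640.569, 404.689] pointing down, gripper open.
Joint ranges: [-2.76, 2.76], [-0.34, 2.15], [-1.52, 1.57], [0.19, 2.46], [-1.09, 4.23], [0.17, 1.99], [-2.82, 2.82]. Speed limits (rad/s): [2.22, 2.22, 3.01, 3.01, 3.14, 3.14, 3.14].

INTERFACE

Orientations are given as a unit quaternion [x, y, z, w].
In Python, from workcell import robot gives the robot as it stands. Calls block until the motion is done:
- robot.move_to(position, orientation): joint-space move of the TCP to a pose.
- robot.move_linear(position, ori=None, feed=150): straight line of the TCP; ori=None keeps the orientation; feed is the mean speed in mm/s.
- robot.goto_joints(angles): joint-space move.
- robot.open_gripper() and robot.close(force=None): open the fingers fully, or close them until they stop; force is the grip in N (None keeps the last).
- robot.dwell(seconds).
- robot.inverse_kinematics(position, orientation): joint angles nearest the present ones, or None.
- robot.get_state(): the state.
- robot.snapshot(name): name is "scene" or "top"; returns (picture, depth): 480x640x3 uint8, blue, green, red; 480x640 float32, mm along the optical axis (not along the pixel's ray), 0 where there is no reading.
- robot.camera_info(name): a dict with "K" (3x3 intrinsics, pixels), "R" (3x3) and "t" (3): a world point X has camera coordinates R X + t. Camera axes: x right, y down, z forward; pixel columns grow to the right and rows downward; lengths in mm; the calibration is good to about 2 mm. A picture is of the moment at which its call begins. camera_info takes no time and is no camera call.
A pose or a line that the arm cannot do raises robot.IKError and nothing moves.
- robot.sign_off(): hands the job in; it is judged then, once.
The state is a dict: "time_s": time; "joint_pos": joint angles; "dq": joint speeds; "effort": joint torques, N m; "tool_pos": TCP position; "eef_rot": TCP orientation; "contact_force": force on the tool from outside, world axes, zero at the start; "ft_torque": the same for the moment, N m; "finger_gap": finger opening in mm; "gripper_force": force on a finger pad.
Only numpy, scipy, OpenCV 4.12 (cv2) and the standard library are available. Lean on these libraries where they do the work, as an engineer would, in place of code of your own. Each camera call takes 0.05 s, during which the arm holds its last target. There are 200 camera calls.

TASK

Slide the open yellow tag pin jar along the shelf, without lifting or tipping it, until it stands centred on the round steel disc under the pin counter's chute. With the jar there, gently press the counter's square key, then its narrow bar key, then its round key, one at a time, each right down and let fully up before the next. Leave the cross key alone, do not shift the jar again, and do not disturb the applicators, the tag or the punch.

Things in the scene. Friction and masses are not known exactly. Their poses are not given: they have to be found in the camera images.
- counter: Bench pin counter, grey painted steel, fixed, standing turned so that its front faces the robot's right. Origin on the shelf; x to its back (chute side), y to its left, z up. Footprint x -150 to 60, y -100 to 100 mm; 315 mm tall. Its front (-x) has the sloping key panel with a clear visor over it.
- panel (a point): Middle of the aluminium key panel (125 mm up the slope, 200 mm wide), 100 mm in front of (-x) and 100 mm above the counter's origin; axes as the counter's. The panel's normal leans 40 degrees from vertical to the front. Four black keys stand in a row along y at -63, -21, 21, 63 mm from here, in an order that changes. They are pressed square to the panel, 40 degrees from vertical.
- visor (a point): Middle of the front lower edge (200 mm long, along y) of a clear rigid plastic visor (level, 5 mm thick, thin steel rim) over the keys: 130 mm in front of and 230 mm above the counter's origin, 130 mm above the panel at the key row. A gripper coming straight down on a key hits it: lean the tool about 40 degrees, slim side to the visor (fingers closing along y).
- chute (a point): Middle of the end edge of the steel chute on the counter's back, 111 mm behind, 50 mm left of and about 127 mm above the counter's origin. The chute is 70 mm wide (along y) and slopes up from here to the counter's back, with 20 mm side lips.
- spot (a point): Centre of the round steel disc (112 mm across, marked with a 98 mm dark ring the size of the jar) let flush into the shelf behind the counter, just beyond the chute's end; at shelf height, 130 mm behind and 50 mm left of the counter's origin. It moves and turns with the counter.
- jar: Open yellow plastic jar with tag pins lying in it, 96 mm diameter (92 at the foot), 70 mm tall, about 0.4 kg (varies, as does friction); too wide to grip across. Origin at the centre of its underside, z up. Slides on the shelf when pushed low down.
- key_square (a joint): Travel of the square key: 0 m up, 0.006 m right down. Spring: about 1.5 N to start moving, 4.5 N right down; beyond that it is a hard stop. Springs back up when let go.
- key_square_top (a point): Centre of the top face of the square key (24 mm square), 12 mm proud of the panel when up; its z axis points out of the panel (press against it), x points up the slope, y along the row.
- key_bar (a joint): Travel of the bar key: 0 m up, 0.006 m right down. Spring: about 1.5 N to start moving, 4.5 N right down; beyond that it is a hard stop. Springs back up when let go.
- key_bar_top (a point): Centre of the top face of the bar key (narrow bar, 10 mm wide along the row and 30 mm long up the slope), 12 mm proud of the panel when up; its z axis points out of the panel (press against it), x points up the slope, y along the row.
- key_round (a joint): Travel of the round key: 0 m up, 0.006 m right down. Spring: about 1.5 N to start moving, 4.5 N right down; beyond that it is a hard stop. Springs back up when let go.
- key_round_top (a point): Centre of the top face of the round key (round disc, 25 mm across), 12 mm proud of the panel when up; its z axis points out of the panel (press against it), x points up the slope, y along the row.
- key_cross (a joint): Travel of the cross key: 0 m up, 0.006 m right down. Spring: about 1.5 N to start moving, 4.5 N right down; beyond that it is a hard stop. Springs back up when let go.
- key_cross_top (a point): Centre of the top face of the cross key (plus-shaped cross, 28 mm over its arms, each 8 mm wide), 12 mm proud of the panel when up; its z axis points out of the panel (press against it), x points up the slope, y along the row.
- applicator_a: A grey steel ear tag applicator (plier), loose bystander, 240 mm long, 84 mm wide, 22 mm tall; origin on its underside near mid-length, x towards its jaws.
- applicator_b: A grey steel ear tag applicator (plier), loose bystander, 240 mm long, 84 mm wide, 22 mm tall; origin on its underside near mid-length, x towards its jaws.
- tag: Green polymer cattle tag lying flat, loose bystander, 83 x 70 x 5 mm with a 9 mm tall collar on its neck; origin on the underside of its broad part, x towards the neck.
- punch: Chrome tag pin punch lying down, loose bystander, 165 mm long, 16 to 21 mm thick; origin on the underside of its grip, x towards its tip.
Mind the look-alikes: they are no part of the job. Of the things like the jar, leave any that is green or purple; of the rest the smaller one is meant.

How it is judged (in metres and radians):
On the way, in this order (a step that is already met when the one before it is completed fails the run):
1. the jar stands upright and still, centred on the disc within 12 mm, all keys up (horizontal distance between jar and spot below 0.012 m and angle between jar's own z axis and vertical below 0.05 rad and height (world z) of jar below 0.004 m and linear speed of jar below 0.01 m/s and value of joint each of key_square, key_bar, key_round, key_cross below 0.0015 m), for 0.2 s.
2. the square key is pressed right down (over 4.8 of its 6 mm) with the other keys up (value of joint key_square above 0.0048 m and value of joint each of key_bar, key_round, key_cross below 0.0015 m and horizontal distance between jar and spot below 0.012 m and angle between jar's own z axis and vertical below 0.05 rad), for 0.05 s.
3. the bar key is pressed right down (over 4.8 of its 6 mm) with the other keys up (value of joint key_bar above 0.0048 m and value of joint each of key_square, key_round, key_cross below 0.0015 m and horizontal distance between jar and spot below 0.012 m and angle between jar's own z axis and vertical below 0.05 rad), for 0.05 s.
4. the round key is pressed right down (over 4.8 of its 6 mm) with the other keys up (value of joint key_round above 0.0048 m and value of joint each of key_square, key_bar, key_cross below 0.0015 m and horizontal distance between jar and spot below 0.012 m and angle between jar's own z axis and vertical below 0.05 rad), for 0.05 s.
At the end, for the whole second after the job is handed in: The jar stands upright (within 0.05 rad) and at rest on the shelf within 12 mm of the disc's centre, and all four keys are back up (within 1.5 mm) (all of step 1); the robot touches nothing.
It fails at once if the cross key is pressed, or two keys are down at once (over 2.5 mm) (value of joint key_cross above 0.0025 m or value of joint each of key_square, key_bar above 0.0025 m or value of joint each of key_square, key_round above 0.0025 m or value of joint each of key_bar, key_round above 0.0025 m).
It fails at once if a key is pressed (over 2.5 mm) while the jar is not on the disc (over 15 mm off) (horizontal distance between jar and spot above 0.015 m and value of joint any of key_square, key_bar, key_round, key_cross above 0.0025 m).
It fails at once if a key is pressed harshly (over 25 N) (contact force between any of the arm, the fingers and key_square above 25 N or contact force between any of the arm, the fingers and key_bar above 25 N or contact force between any of the arm, the fingers and key_round above 25 N or contact force between any of the arm, the fingers and key_cross above 25 N).
It fails at once if the jar is lifted (over 12 mm) or tipped (over 0.25 rad) (height (world z) of jar above 0.012 m or angle between jar's own z axis and vertical above 0.25 rad).
It fails at once if an applicator, the tag or the punch is moved (over 20 mm) (distance of any of applicator_a, applicator_b, tag, punch from where it was at the start of the episode above 0.02 m).
It also fails if it takes over 72 s, if anything falls off the work surface, if the arm or the gripper's body presses on something with over 40 N, if the wrist force passes 120 N, or if a joint passes its speed limit or range.

## Working session

There is one attempt and no reset: what is moved stays moved. The work goes in short steps, each a Python script; the robot and the scene stay as the last script left them, time stands still between calls to the robot, and variables do not carry over. Pictures are saved under pics/ and viewed, at most 10 in all, crops included, and the job is handed in when it is done.

```bash
ls; mkdir -p pics; python3 - <<'E'
from workcell import robot
import cv2,numpy as np
for n in("scene","top"):
    p,d=robot.snapshot(n); cv2.imwrite(f"pics/{n}0.png",p); np.save(f"pics/{n}0.npy",d)
    c=robot.camera_info(n); print(n,np.round(c["K"],1).tolist(),np.round(c["R"],3).tolist(),np.round(c["t"],1), (-np.array(c["R"]).T@c["t"]).round())
s=robot.get_state();print(s)
E
```

```text
pics
scene [[447.6, 0.0, 320.2], [0.0, 447.6, 244.4], [0.0, 0.0, 1.0]] [[0.999, -0.051, -0.006], [-0.046, -0.834, -0.55], [0.023, 0.55, -0.835]] [-564.6  141.9 1421.5] [ 538. -692. 1261.]
top [[475.7, 0.0, 325.7], [0.0, 475.7, 241.3], [0.0, 0.0, 1.0]] [[-0.024, -0.999, -0.023], [-0.997, 0.025, -0.07], [0.071, 0.021, -0.997]] [  75.5  578.  1217.2] [ 492.   35. 1256.]
{'time_s': 0.1, 'joint_pos': array([ 1.16622626,  0.57645796,  0.02485912,  1.43782636, -0.01498977,
        1.12900521, -0.0565371 ]), 'dq': array([ 0.00041671, -0.00135579, -0.00118231, -0.00069353, -0.00082991,
       -0.00137049, -0.00049683]), 'effort': array([ 6.14475575e-03, -7.67306042e+01,  2.25807577e+00, -2.86605084e+01,
        1.59618433e-02,  8.56820843e-03,  3.87526768e-05]), 'tool_pos': array([ 212.79145579, -640.42595727,  403.92145665]), 'eef_rot': array([ 9.87166394e-01,  1.59693266e-01, -1.66578718e-04, -7.37473768e-04]), 'contact_force': array([-0.36708065,  0.49589843,  0.76314069]), 'ft_torque': array([0.03115754, 0.03615902, 0.01066928]), 'gripper_force': 0.0, 'finger_gap': 85.43610622372209}
```

View pics/scene0.png

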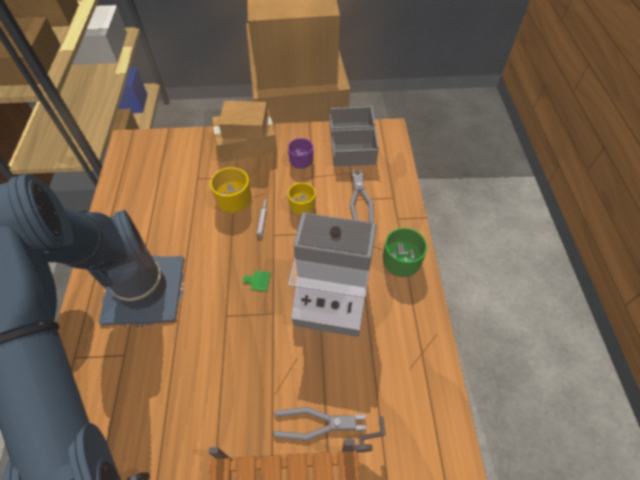

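View pics/top0.png

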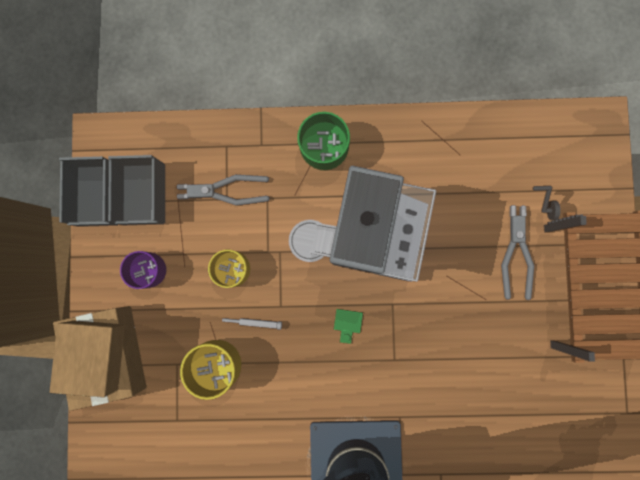

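Top view: the small yellow jar is at about (228,268) and the disc at (311,241) by the chute. The keys run cross (401,263), square (404,246), round (408,229), bar (411,212). I'll enlarge the crops next.

```bash
cat > h.py <<'E'
from workcell import robot
import cv2,numpy as np
C={n:{k:np.array(v,float) for k,v in robot.camera_info(n).items() if k in"KRt"} for n in("scene","top")}
def ray(n,uv):
    c=C[n]; return -c["R"].T@c["t"], c["R"].T@np.linalg.solve(c["K"],[uv[0],uv[1],1])
def plane(n,uv,z):
    o,d=ray(n,uv); return o+d*(z-o[2])/d[2]
def tri(a,b):  # a px in scene, b px in top
    P=[C[n]["K"]@np.c_[C[n]["R"],C[n]["t"]] for n in("scene","top")]
    X=cv2.triangulatePoints(P[0],P[1],np.array(a,float).reshape(2,1),np.array(b,float).reshape(2,1))[:,0]; return X[:3]/X[3]
def yellow(p,area=(150,1100)):
    m=cv2.inRange(cv2.cvtColor(p,cv2.COLOR_BGR2HSV),(22,140,80),(34,255,255))
    r=[]
    for c in cv2.findContours(m,cv2.RETR_EXTERNAL,cv2.CHAIN_APPROX_NONE)[0]:
        if cv2.contourArea(c)>100: r.append((cv2.contourArea(c),cv2.boundingRect(c),cv2.fitEllipse(cv2.convexHull(c))))
    return r
E
python3 - <<'E'
from h import *
t=cv2.imread("pics/top0.png");s=cv2.imread("pics/scene0.png")
for n,p in(("top",t),("scene",s)):
    for r in yellow(p): print(n,r)
a=cv2.resize(t[155:290,280:445],None,fx=4,fy=4,interpolation=cv2.INTER_CUBIC)
cv2.imwrite("pics/ct.png",a)
a=cv2.resize(s[170:340,270:400],None,fx=3.5,fy=3.5,interpolation=cv2.INTER_CUBIC);cv2.imwrite("pics/cs.png",a);print(a.shape)
d=np.load("pics/top0.npy")
for uv in((404,246),(408,229),(345,200),(320,241),(300,241),(228,252)):
    o,r=ray("top",uv);print(uv,(o+r*d[uv[1],uv[0]]).round(1))
E
```

```text
top (2638.5, (180, 341, 61, 59), ((209.5706024169922, 369.336181640625), (55.126251220703125, 63.5371208190918), 51.628536224365234))
top (1167.5, (208, 250, 41, 38), ((227.7940673828125, 268.2740173339844), (38.206172943115234, 40.454410552978516), 89.53280639648438))
scene (630.5, (288, 183, 27, 31), ((301.4253234863281, 197.56553649902344), (28.09463119506836, 32.22865676879883), 178.33029174804688))
scene (1317.5, (210, 168, 40, 44), ((230.70050048828125, 188.62306213378906), (40.76512145996094, 45.595523834228516), 167.96224975585938))
(595, 455, 3)
(404, 246) [ 550.1 -110.6  234.9]
(408, 229) [ 586.4 -120.2  236.3]
(345, 200) [643.   14.5 298.3]
(320, 241) [572.4  72.5 137. ]
(300, 241) [583.4 129.9   2.8]
(228, 252) [557.8 316.5  24.8]
```

View pics/ct.png

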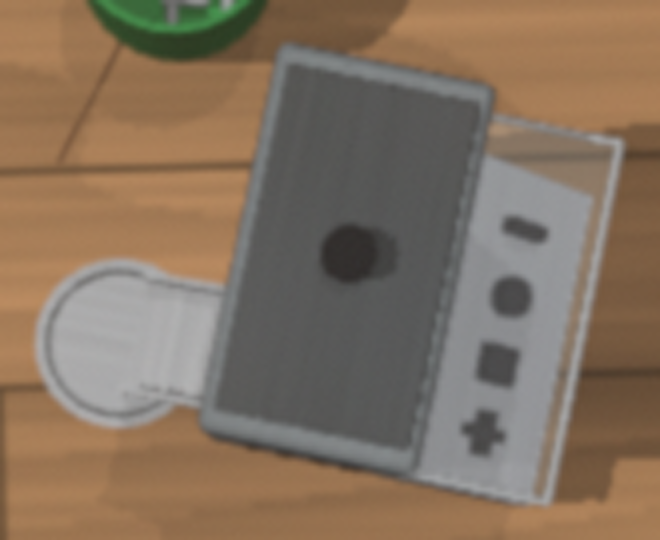

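View pics/cs.png

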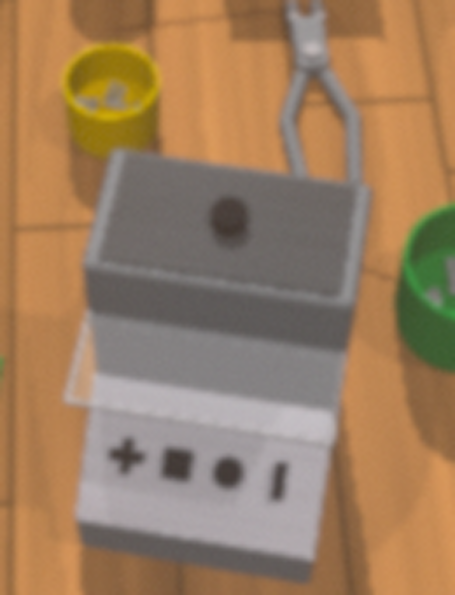

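The crops give clear key blobs in both views: cross, square, round, bar from the robot side outward. The disc's ring is well visible left of the chute. Next I'll triangulate the keys and fit the disc.

```bash
cat > m.py <<'E'
from h import *
t=cv2.imread("pics/top0.png");s=cv2.imread("pics/scene0.png")
def keys(p,poly):
    m=np.zeros(p.shape[:2],np.uint8);cv2.fillPoly(m,[np.array(poly,np.int32)],255)
    g=cv2.resize(cv2.cvtColor(p,cv2.COLOR_BGR2GRAY),None,fx=4,fy=4,interpolation=cv2.INTER_CUBIC);m=cv2.resize(m,None,fx=4,fy=4,interpolation=cv2.INTER_NEAREST)
    b=((g<115)&(m>0)).astype(np.uint8)
    n,_,st,ce=cv2.connectedComponentsWithStats(b)
    r=[(*((ce[i]+.5)/4-.5),st[i,4]) for i in range(1,n) if st[i,4]>80]
    return np.array(r)
kt=keys(t,[(403,200),(425,203),(414,275),(391,271)]);ks=keys(s,[(298,293),(363,300),(358,320),(296,312)])
kt=kt[np.argsort(-kt[:,1])];ks=ks[np.argsort(ks[:,0])]
print(kt.round(1),ks.round(1))
X=np.array([tri(a[:2],b[:2]) for a,b in zip(ks,kt)]);print(X.round(1))
ey=(X[0]-X[3])[:2];ey/=np.linalg.norm(ey);ex=np.array([ey[1],-ey[0]]); 
if ex[1]<0: ex=-ex
print("ex",ex,"ey",ey,"yaw",np.degrees(np.arctan2(ex[1],ex[0])),"span",np.linalg.norm(X[0]-X[3]))
# key centres cast onto z=109.2 for check
for n,k in(("top",kt),("scene",ks)): print(n,np.array([plane(n,a[:2],109.2) for a in k]).round(1))
O=X[:,:2].mean(0)+107.7*ex; print("origin",O,"spot",O+130*ex+50*ey)
# disc fit, top: bright disc outer edge vs wood (low saturation)
h=cv2.cvtColor(t,cv2.COLOR_BGR2HSV);m=((h[...,1]<70)).astype(np.uint8);m[:,:283]=0;m[:,316:]=0;m[:215]=0;m[265:]=0
c=max(cv2.findContours(m,cv2.RETR_EXTERNAL,cv2.CHAIN_APPROX_NONE)[0],key=cv2.contourArea)[:,0]
c=c[c[:,0]<314];P=np.array([plane("top",q,0)[:2] for q in c])
A=np.c_[2*P,np.ones(len(P))];sol=np.linalg.lstsq(A,(P**2).sum(1),rcond=None)[0];print("disc fit",sol[:2],"R",np.sqrt(sol[2]+sol[:2]@sol[:2]),len(P))
# jar
jt=[r for r in yellow(t) if r[0]<1500][0][2][0]
print("jar z70",plane("top",jt,70)); js=[r for r in yellow(s) if r[0]<900][0]
d=np.load("pics/top0.npy");print("jar rim depth z", [round(float((ray('top',(u,v))[0]+ray('top',(u,v))[1]*d[v,u])[2]),1) for u,v in((210,268),(246,268),(228,251),(228,285))])
u,v,w,hh=js[1];top_c=(u+w/2,v+w*0.42);print("jar tri approx",tri(top_c,jt))
E
python3 m.py
```

```text
[[ 400.3  262.7 1377. ]
 [ 403.9  245.7 1645. ]
 [ 407.3  228.8 1471. ]
 [ 410.7  212.   824. ]] [[ 305.7  299.8  836. ]
 [ 320.2  302.2 1161. ]
 [ 334.7  304.6  956. ]
 [ 349.2  307.1  503. ]]
[[ 517.9 -118.7  106.3]
 [ 558.8 -128.6  106.3]
 [ 599.5 -138.3  106.4]
 [ 640.1 -148.1  105.8]]
ex [0.23377293 0.97229122] ey [-0.97229122  0.23377293] yaw 76.48069773176555 span 125.71208029658885
top [[ 517.3 -118.4  109.2]
 [ 558.1 -128.2  109.2]
 [ 598.6 -137.9  109.2]
 [ 639.3 -147.6  109.2]]
scene [[ 518.5 -120.1  109.2]
 [ 559.3 -130.   109.2]
 [ 600.1 -139.6  109.2]
 [ 640.2 -149.7  109.2]]
origin [604.23773878 -28.73199085] spot [586.01365874 109.35451431]
disc fit [584.64440019 105.62120985] R 55.03302492984356 68
jar z70 [514.64835333 307.07372502  70.        ]
jar rim depth z [63.2, 61.8, 66.7, 20.6]
jar tri approx [515.66589723 309.07633438  61.54851197]
```

```bash
cat >> h.py <<'E'
from scipy.spatial.transform import Rotation as Ro
def pose(tip,d,lean,flip=1,depth=173.):
    """fingertip centre at tip; tool leaning: z=(d sin lean,-cos lean), x=flip*(d cos,sin)"""
    d=np.r_[np.array(d,float)[:2],0];d/=np.linalg.norm(d);k=np.array([0,0,1.])
    z=d*np.sin(lean)-k*np.cos(lean);x=flip*(d*np.cos(lean)+k*np.sin(lean));y=np.cross(z,x)
    return np.array(tip,float)-depth*z, Ro.from_matrix(np.c_[x,y,z]).as_quat()
JAR=np.array([515,309.5]);SPOT=np.array([585,106.])
E
python3 - <<'E'
from h import *
d=(SPOT-JAR)/np.linalg.norm(SPOT-JAR);L=np.radians(20)
print(d,np.linalg.norm(SPOT-JAR))
for f in(1,-1):
    for nm,s,z in(("hi",-85,250),("start",-85,10),("mid",50,10),("end",155,10)):
        p,q=pose([*(JAR+d*s),z],d,L,f);j=robot.inverse_kinematics(p,q);print(f,nm,p.round(),None if j is None else np.round(j,2))
ex=np.array([.2338,.9723])
for f in(1,-1):
    for K in([558.8,-128.6,106],[640,-148,106],[599.5,-138.3,106]):
      for off in(0,80):
        n=np.r_[-ex*np.sin(np.radians(40)),np.cos(np.radians(40))]
        p,q=pose(np.array(K)+off*n,ex,np.radians(40),f);j=robot.inverse_kinematics(p,q);print("key",f,off,p.round(),None if j is None else np.round(j,2))
q0=Ro.from_euler('x',np.pi).as_quat()
for p in([212.8,-640,560],[350,-480,600],[470,0,620],[440,380,500]):
    for qq in (robot.get_state()["eef_rot"],pose([0,0,0],d,L,1)[1],pose([0,0,0],d,L,-1)[1]):
        j=robot.inverse_kinematics(p,qq);print(p,None if j is None else np.round(j,2))
E
```

```text
[ 0.32527456 -0.94561962] 215.20281131992675
1 hi [468. 446. 413.] [-0.31  0.86 -1.29  1.41  0.93  1.8   1.9 ]
1 start [468. 446. 173.] [-0.3   1.19 -1.3   1.63  1.22  1.64  1.65]
1 mid [512. 318. 173.] [-0.07  1.15 -1.3   1.78  1.26  1.58  1.73]
1 end [546. 219. 173.] [-1.03  0.95  0.82  1.9  -0.53  0.6  -2.81]
-1 hi [468. 446. 413.] [-0.29  0.91 -1.39  1.41  0.99  1.87 -1.28]
-1 start [468. 446. 173.] [-0.62  0.88 -0.52  1.64  0.76  1.09 -1.18]
-1 mid [512. 318. 173.] [-0.57  0.79 -0.26  1.8   0.69  0.86 -0.98]
-1 end [546. 219. 173.] [-0.51  0.76 -0.1   1.88  0.65  0.71 -0.79]
key 1 0 [ 533. -237.  239.] [ 0.9   0.79 -0.6   1.79 -0.37  0.83  0.46]
key 1 80 [ 521. -287.  300.] [ 0.96  0.73 -0.59  1.69 -0.36  1.02  0.45]
key 1 0 [ 614. -256.  239.] [ 0.82  0.87 -0.58  1.57 -0.32  0.94  0.36]
key 1 80 [ 602. -306.  300.] [ 0.87  0.81 -0.55  1.47 -0.32  1.11  0.37]
key 1 0 [ 574. -246.  239.] [ 0.86  0.83 -0.59  1.68 -0.34  0.88  0.41]
key 1 80 [ 561. -296.  300.] [ 0.91  0.77 -0.57  1.59 -0.34  1.06  0.41]
key -1 0 [ 533. -237.  239.] [ 0.34  0.76  0.32  1.81 -0.97  1.17 -2.1 ]
key -
[... 388 characters left out ...]
  0.5   0.04  1.15 -0.02  1.49 -0.06]
[212.8, -640, 560] [ 0.91  0.42  0.44  1.38 -0.22  1.04 -1.45]
[212.8, -640, 560] [ 1.39  0.41 -0.35  1.36  0.21  1.06  1.35]
[350, -480, 600] [ 0.85  0.35  0.02  1.3  -0.01  1.49 -0.38]
[350, -480, 600] [ 0.53  0.26  0.4   1.49  0.02  1.08 -1.92]
[350, -480, 600] [ 1.02  0.26 -0.28  1.47  0.25  1.12  1.02]
[470, 0, 620] [ 0.34  0.16 -0.53  1.53  0.08  1.48 -1.44]
[470, 0, 620] [-1.24  0.29  1.38  1.63  0.02  1.31 -2.7 ]
[470, 0, 620] [ 0.27  0.13 -0.6   1.59  0.43  1.45 -0.04]
[440, 380, 500] [-0.06  0.62 -1.3   1.51  0.59  1.46 -2.63]
[440, 380, 500] [-0.2   0.67 -1.29  1.46  0.78  1.8   2.  ]
[440, 380, 500] [-0.2   0.67 -1.29  1.46  0.78  1.8  -1.14]
```

```bash
python3 - <<'E'
from h import *
d=(SPOT-JAR)/np.linalg.norm(SPOT-JAR);L=np.radians(20)
robot.close(20)
q=robot.get_state()["eef_rot"]
robot.move_linear([212.8,-640,580],feed=300)
robot.move_to([350,-480,620],q)
p0,qf=pose([*(JAR-85*d),10],d,L,-1)
robot.move_to([470,0,620],qf)
robot.goto_joints([-.62,.45,-.52,1.64,.76,1.09,-1.18])
s=robot.get_state();print(s["time_s"],s["tool_pos"],s["joint_pos"].round(2))
j=robot.inverse_kinematics(p0+[0,0,140],qf);print(np.round(j,2))
robot.move_to(p0+[0,0,140],qf)
robot.move_linear(p0,feed=150)
s=robot.get_state();print(s["time_s"],s["tool_pos"],s["joint_pos"].round(2),s["contact_force"].round(1),s["finger_gap"])
p,_=robot.snapshot("top");cv2.imwrite("pics/top1.png",p);cv2.imwrite("pics/top1c.png",cv2.resize(p[150:420,80:400],None,fx=2,fy=2))
E
```

```text
5.9417 [453.27375517 433.39139849 449.3975016 ] [-0.62  0.45 -0.52  1.64  0.76  1.09 -1.18]
[-0.62  0.71 -0.52  1.55  0.61  1.28 -1.02]
7.675 [468.32451811 446.21070748 173.65129013] [-0.65  0.87 -0.47  1.64  0.73  1.07 -1.16] [ 0.7 -0.3  0.7] 0.11920619059487306
```

View pics/top1c.png

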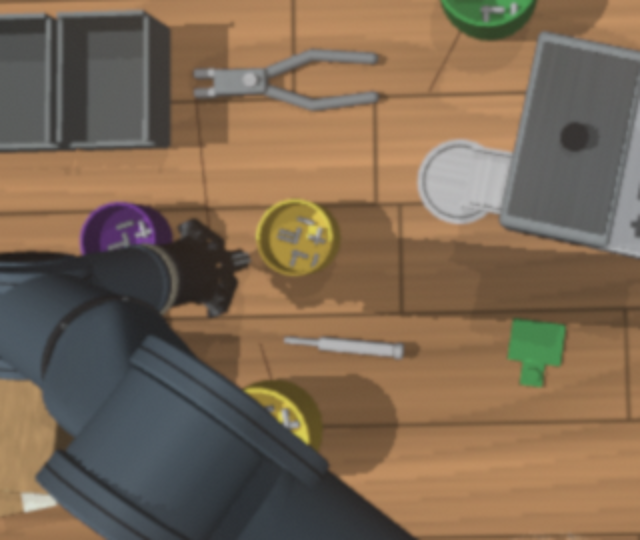

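The closed fingers stand behind the jar in line with the disc, clear of everything. Now I'll push most of the way.

```bash
cat >> h.py <<'E'
def look(name):
    p,_=robot.snapshot("top");cv2.imwrite(f"pics/{name}.png",p)
    m=cv2.inRange(cv2.cvtColor(p,cv2.COLOR_BGR2HSV),(22,140,80),(34,255,255))
    n,lab,st,ce=cv2.connectedComponentsWithStats(m)
    for i in range(1,n):
        if st[i,4]>60: print(name,st[i].tolist())
    return p
E
python3 - <<'E'
from h import *
d=(SPOT-JAR)/np.linalg.norm(SPOT-JAR);L=np.radians(20)
for s,f in((-62,80),(30,50),(93,50)):
    p,q=pose([*(JAR+d*s),10],d,L,-1);robot.move_linear(p,feed=f)
    print(robot.get_state()["contact_force"].round(1))
robot.dwell(.2);p=look("top2")
st=robot.get_state();z=Ro.from_quat(st["eef_rot"]).apply([0,0,173]);print(st["time_s"],st["tool_pos"]+z,st["joint_pos"].round(2))
cv2.imwrite("pics/top2c.png",cv2.resize(p[190:310,210:370],None,fx=4,fy=4,interpolation=cv2.INTER_CUBIC))
E
```

```text
[-0.1 -0.   0.3]
[ 0.   1.  -0.5]
[-0.8  0.1 -0.2]
top2 [264, 226, 38, 38, 871]
top2 [180, 365, 28, 35, 322]
11.8083 [545.25082796 221.51245547   9.99959794] [-0.41  0.8  -0.42  1.83  0.83  0.91 -1.04]
```

View pics/top2c.png

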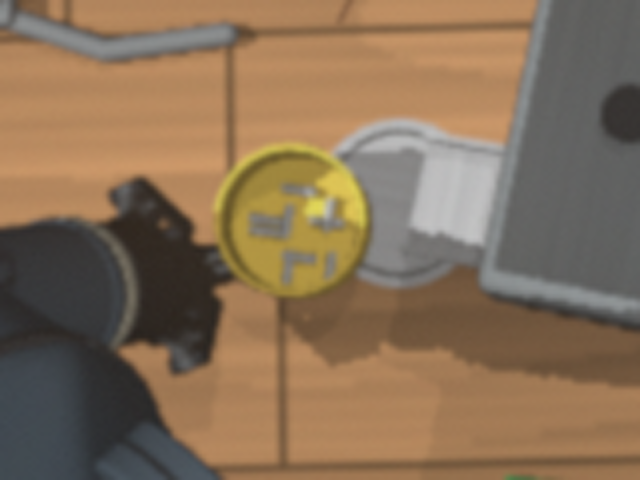

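The jar stands upright, with its rim spanning crop (215–369, 144–298). The disc is just ahead to the right, and the fingers touch at the lower left. Next I'll fit the rim as a circle of known radius and also fit the disc by its left part.

```bash
cat >> h.py <<'E'
from scipy.optimize import least_squares
def fitR(P,R,c0):
    return least_squares(lambda c:np.hypot(*(P-c).T)-R,c0,loss="soft_l1",f_scale=1.).x
def contour(m,sel):
    m=cv2.resize(m,None,fx=4,fy=4,interpolation=cv2.INTER_CUBIC);m=(m>127).astype(np.uint8)
    c=max(cv2.findContours(m,cv2.RETR_EXTERNAL,cv2.CHAIN_APPROX_NONE)[0],key=cv2.contourArea)[:,0]
    c=(c+.5)/4-.5; return np.array([q for q in c if sel(q)])
def jarfit(p,box,umax,z=70,R=48):
    """rim centre from contour points left of umax (image), box=(u0,v0,u1,v1)"""
    m=np.zeros(p.shape[:2],np.uint8);u0,v0,u1,v1=box
    b=cv2.cvtColor(p,cv2.COLOR_BGR2HSV);k=cv2.inRange(b,(20,110,60),(36,255,255));m[v0:v1,u0:u1]=k[v0:v1,u0:u1]
    P=np.array([plane("top",q,z)[:2] for q in contour(m,lambda q:q[0]<umax)])
    c=fitR(P,R,P.mean(0));r=np.hypot(*(P-c).T)-R;return c,r.std()
E
python3 - <<'E'
from h import *
t=cv2.imread("pics/top0.png")
print("jar0",jarfit(t,(200,240,262,300),230))
t2=cv2.imread("pics/top2.png");print("jar2",jarfit(t2,(255,215,310,280),284),jarfit(t2,(255,215,310,280),290))
h=cv2.cvtColor(t,cv2.COLOR_BGR2HSV);m=((h[...,1]<75)*255).astype(np.uint8);m[:,:280]=0;m[:,318:]=0;m[:212]=0;m[270:]=0
P=np.array([plane("top",q,0)[:2] for q in contour(m,lambda q:q[0]<311)])
for R in(54,55,56,57):
    c=fitR(P,R,P.mean(0));print(R,c,(np.hypot(*(P-c).T)-R).std())
# dark ring 98 mm: darkest radius along rays from disc centre
g=cv2.cvtColor(t,cv2.COLOR_BGR2GRAY).astype(np.float32);c0=np.array([585,105.5]);Q=[]
cam=C["top"]
for a in np.radians(np.arange(0,360,5)):
    e=np.array([np.cos(a),np.sin(a)])
    if e@[.234,.972]<0.1: continue
    rr=np.arange(43,54,.25);X=np.c_[c0+rr[:,None]*e,np.zeros(len(rr))]@cam["R"].T+cam["t"];uv=(X@cam["K"].T);uv=(uv[:,:2]/uv[:,2:]).astype(np.float32)
    v=cv2.remap(g,uv[:,0].copy(),uv[:,1].copy(),cv2.INTER_CUBIC)[:,0];Q.append(c0+rr[np.argmin(v)]*e)
Q=np.array(Q);
for R in(48,49):print("ring",R,fitR(Q,R,c0),len(Q),(np.hypot(*(Q-fitR(Q,R,c0)).T)-R).std())
E
```

```text
jar0 (array([515.21040839, 310.78139575]), np.float64(0.6720935634483148))
jar2 (array([571.35528662, 170.30846097]), np.float64(0.9142601519366161)) (array([571.11567319, 170.22613203]), np.float64(1.0053525823122513))
54 [584.82481186 108.21341869] 1.3034286364550005
55 [584.85555333 106.97462693] 0.9694061938211695
56 [584.9094874  105.70001419] 0.7468970027514861
57 [584.9476379  104.41973493] 0.7478416867057712
ring 48 [584.71964655 104.47509774] 34 0.31612273841884864
ring 49 [584.46164228 103.26439588] 34 0.6269877240067518
```

```bash
python3 - <<'E'
from h import *
S=np.array([585,105.5]);J=np.array([571.3,170.3]);d=S-J;D=np.linalg.norm(d);d/=D;L=np.radians(20)
d0=(SPOT-JAR)/np.linalg.norm(SPOT-JAR)
p,q0=pose([545.25-20*d0[0],221.5-20*d0[1],10],d0,L,-1);robot.move_linear(p,feed=80)
p,q=pose([*(J-76*d),10],d,L,-1);robot.move_linear(p,q,feed=40)
p,q=pose([*(J-60*d),10],d,L,-1);robot.move_linear(p,feed=40)
p,q=pose([*(J+(D-57.4-12)*d),10],d,L,-1);robot.move_linear(p,feed=30)
robot.dwell(.2);im=look("top3")
print(jarfit(im,(280,205,330,280),300));st=robot.get_state();tip=st["tool_pos"]+Ro.from_quat(st["eef_rot"]).apply([0,0,173]);print(st["time_s"],tip,"pred jar",tip[:2]+57.4*d,d,st["contact_force"].round(1))
cv2.imwrite("pics/top3c.png",cv2.resize(im[190:310,230:390],None,fx=4,fy=4,interpolation=cv2.INTER_CUBIC))
E
```

```text
top3 [285, 224, 32, 37, 668]
top3 [180, 343, 53, 57, 1654]
(array([578.56946233, 116.32302199]), np.float64(5.665982856819516))
15.8167 [570.64340644 173.48062611  10.01625935] pred jar [582.51644852 117.3220037 ] [ 0.20684742 -0.97837321] [ 0.1  3.2 -0. ]
```

View pics/top3c.png

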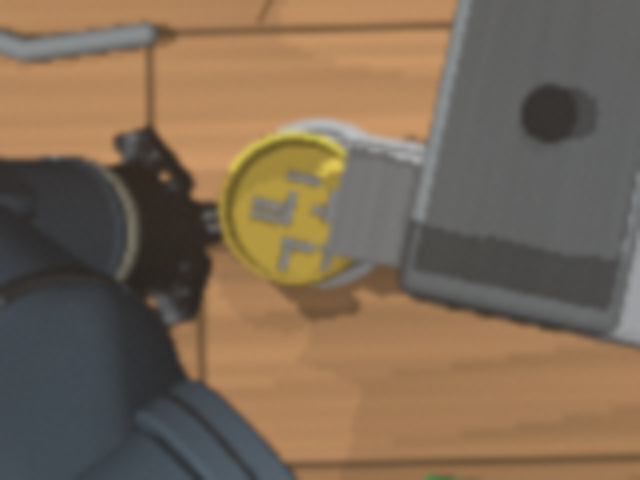

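```bash
sed -i 's/    P=np.array(\[plane("top",q,z)\[:2\] for q in contour(m,lambda q:q\[0\]<umax)\])/    m=cv2.morphologyEx(m,cv2.MORPH_CLOSE,np.ones((15,15)));P=np.array([plane("top",q,z)[:2] for q in contour(m,lambda q:q[0]<umax)])/' h.py
python3 - <<'E'
from h import *
im=cv2.imread("pics/top3.png");print(plane("top",(303.9,242),70))
for u in(296,300,304,310):print(u,jarfit(im,(280,205,330,280),u))
im=cv2.imread("pics/top2.png");print(jarfit(im,(255,215,310,280),284))
E
```

```text
[575.7508301  115.11482646  70.        ]
296 (array([578.0705696 , 116.48163556]), np.float64(0.8626208956787148))
300 (array([578.05880786, 116.50189091]), np.float64(0.8418962303052864))
304 (array([577.73584896, 116.51077267]), np.float64(0.9213549583694502))
310 (array([577.27912021, 116.50500957]), np.float64(1.070461657316153))
(array([571.35528662, 170.30846097]), np.float64(0.9142601519366161))
```

The jar is at about (578,116.5), 13 mm short of the disc centre. I'll re-aim along the remaining offset and finish.

```bash
python3 - <<'E'
from h import *
S=np.array([585,105.5]);J=np.array([577.7,116.5]);d=S-J;D=np.linalg.norm(d);d/=D;L=np.radians(20)
d0=np.array([ 0.20684742,-0.97837321])
p,q0=pose([*(np.array([570.64,173.48])-25*d0),10],d0,L,-1);robot.move_linear(p,feed=80)
p,q=pose([*(J-80*d),10],d,L,-1);robot.move_linear(p,q,feed=60)
p,q=pose([*(J-60*d),10],d,L,-1);robot.move_linear(p,feed=50)
p,q=pose([*(J+(D-57.4)*d),10],d,L,-1);robot.move_linear(p,feed=20)
robot.dwell(.2);print(robot.get_state()["contact_force"].round(1))
p,q=pose([*(J-80*d),10],d,L,-1);robot.move_linear(p,feed=50)
im=look("top4");print(jarfit(im,(280,205,335,280),300),jarfit(im,(280,205,335,280),306));st=robot.get_state();print(st["time_s"],st["joint_pos"].round(2))
cv2.imwrite("pics/top4c.png",cv2.resize(im[190:310,230:390],None,fx=4,fy=4,interpolation=cv2.INTER_CUBIC))
E
```

```text
[-0.   0.7 -0.1]
top4 [290, 220, 27, 38, 546]
top4 [180, 343, 34, 57, 927]
(array([585.7782042 , 104.52925914]), np.float64(0.9067260436862081)) (array([585.45169658, 104.57106183]), np.float64(0.8902034019023326))
20.0 [-0.36  0.75 -0.42  2.    1.01  0.77 -0.96]
```

View pics/top4c.png

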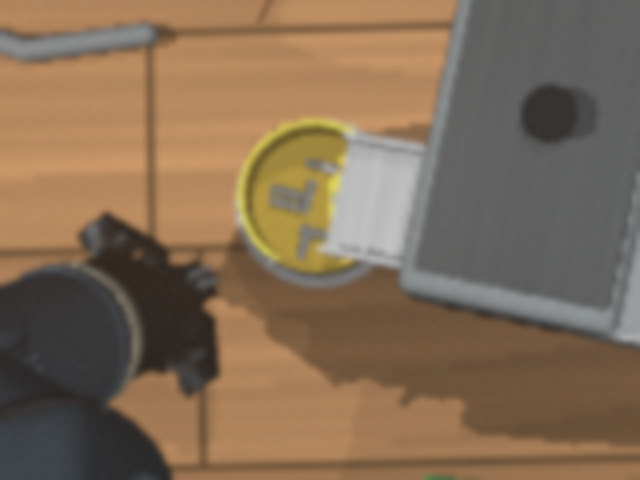

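The jar sits within about 2 mm of the disc centre and the fingers are clear. Next I'll lift, go round the counter and press the square key under force watch.

```bash
cat >> h.py <<'E'
EX=np.array([.2338,.9723]);A40=np.radians(40);N=np.r_[-EX*np.sin(A40),np.cos(A40)]
KEY={"square":np.array([558.6,-128.8,107.5]),"round":np.array([599.3,-138.4,107.5]),"bar":np.array([639.8,-148.3,107.5])}
FL=1
def kp(k,off): return pose(KEY[k]+off*N,EX,A40,FL)
def fN(n=4):
    r=[]
    for _ in range(n): robot.dwell(.01);r.append(robot.get_state()["contact_force"]@N)
    return float(np.mean(r))
def press(k):
    robot.move_linear(kp(k,9)[0],feed=60);robot.dwell(.15);b=fN(8);off=9.;log=[]
    while off>-14:
        off-=1. if not log or log[-1][1]<1 else .6
        robot.move_linear(kp(k,off)[0],feed=20);f=fN()-b;log.append((round(off,1),round(f,1)))
        if f>7.5: break
    robot.dwell(.15);log.append(("hold",round(fN()-b,1)));robot.move_linear(kp(k,9)[0],feed=40);robot.dwell(.1)
    log.append(("rel",round(fN()-b,1)));robot.move_linear(kp(k,30)[0],feed=80)
    print(k,"bias",round(b,1),log,robot.get_state()["time_s"])
E
python3 - <<'E'
from h import *
def go(p,q,name):
    j=robot.inverse_kinematics(p,q);print(name,np.round(p),None if j is None else np.round(j,2));robot.move_to(p,q)
st=robot.get_state();p=st["tool_pos"].copy();q=st["eef_rot"]
robot.move_linear([p[0]-20,p[1]+20,400],feed=250);print(robot.get_state()["joint_pos"].round(2))
go([440,200,600],q,"up")
go([470,0,630],Ro.from_quat([1,0,0,0]).as_quat(),"mid")
s=robot.get_state()
go([380,-330,600],kp("square",0)[1],"side")
go(*kp("square",230),"pre")
robot.move_linear(kp("square",30)[0],feed=200)
st=robot.get_state();print(st["time_s"],st["joint_pos"].round(2),st["contact_force"].round(1))
for n in("scene","top"):
    p,_=robot.snapshot(n);cv2.imwrite(f"pics/{n}5.png",p)
p=cv2.imread("pics/scene5.png")[170:350,250:430];cv2.imwrite("pics/k5.png",np.hstack([cv2.resize(p,(396,396)),cv2.resize(cv2.imread("pics/top5.png")[150:330,270:450],(396,396))]))
E
```

```text
[-0.28  0.44 -0.59  1.81  0.64  1.15 -0.57]
up [440 200 600] [-0.14  0.19 -0.65  1.58  0.46  1.49 -0.25]
mid [470   0 630] [ 0.09  0.14 -0.23  1.51  0.03  1.49 -1.71]
side [ 380 -330  600] [ 0.66  0.33  0.24  1.46 -0.62  1.8   0.66]
pre [ 498. -381.  416.] [ 0.63  0.62  0.2   1.46 -0.68  1.54  0.78]
27.3083 [ 0.49  0.71  0.12  1.77 -0.82  1.13  0.9 ] [0.  0.7 0.4]
```

View pics/k5.png

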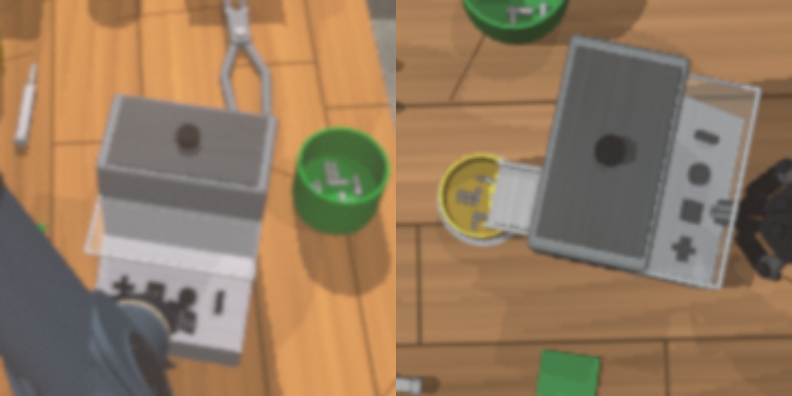

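```bash
python3 - <<'E'
from h import *
c=C["top"];st=robot.get_state();tip=st["tool_pos"]+Ro.from_quat(st["eef_rot"]).apply([0,0,173]);print(tip, KEY["square"]+30*N)
for X in(tip,tip+20*N,KEY["square"]):
    u=c["K"]@(c["R"]@X+c["t"]);u=u[:2]/u[2];print(u,(u-[270,150])*2.2)
im=cv2.imread("pics/top5.png")[195:285,380:470];cv2.imwrite("pics/k6.png",cv2.resize(im,(720,720),interpolation=cv2.INTER_CUBIC)[:600])
E
```

```text
[ 554.32931039 -148.80943016  131.26676091] [ 554.09148771 -147.54947179  130.48133329]
[413.99311921 246.47255612] [316.78486226 212.23962347]
[420.50017142 247.23812548] [331.10037713 213.92387606]
[404.00088562 245.49517739] [294.80194836 210.08939027]
```

View pics/k6.png

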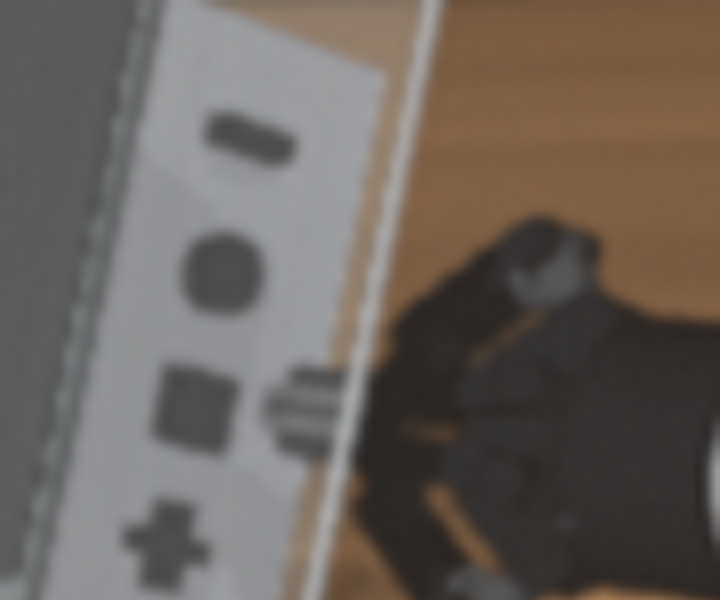

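The fingertip appears at (268,408) in the crop, matching the prediction of (272,412), so it is lined up with the square key. Pressing now.

```bash
python3 - <<'E'
from h import *
press("square")
E
```

```text
square bias -0.1 [(8.0, 0.4), (7.0, -0.2), (6.0, -0.0), (5.0, 0.1), (4.0, -0.0), (3.0, 1.9), (2.4, 1.9), (1.8, 2.7), (1.2, 2.7), (0.6, 3.0), (-0.0, 3.6), (-0.6, 3.6), (-1.2, 3.8), (-1.8, 4.4), (-2.4, 6.7), (-3.0, 10.8), ('hold', 11.3), ('rel', 0.1)] 33.8417
```

The square key bottomed cleanly: spring from 3 mm, hard stop at −2.4 mm, 11 N peak. Now bar, then round.

```bash
python3 - <<'E'
from h import *
robot.move_linear(kp("bar",30)[0],feed=100);press("bar")
robot.move_linear(kp("round",30)[0],feed=100);press("round")
robot.move_linear(kp("round",130)[0],feed=200)
im=look("top6");print(jarfit(im,(280,205,335,280),300));st=robot.get_state();print(st["time_s"],st["contact_force"].round(1))
E
```

```text
bar bias -0.1 [(8.0, 0.4), (7.0, 0.5), (6.0, 0.3), (5.0, 0.1), (4.0, 0.5), (3.0, 1.5), (2.4, 1.7), (1.8, 2.7), (1.2, 2.8), (0.6, 2.9), (-0.0, 2.8), (-0.6, 3.9), (-1.2, 4.0), (-1.8, 4.7), (-2.4, 6.8), (-3.0, 10.8), ('hold', 10.0), ('rel', -0.3)] 41.2583
round bias -0.0 [(8.0, 0.3), (7.0, 0.2), (6.0, 0.1), (5.0, 0.1), (4.0, 0.6), (3.0, 2.0), (2.4, 1.9), (1.8, 2.5), (1.2, 3.0), (0.6, 2.9), (-0.0, 2.8), (-0.6, 4.4), (-1.2, 4.1), (-1.8, 4.1), (-2.4, 7.0), (-3.0, 11.2), ('hold', 11.1), ('rel', -0.2)] 48.2583
top6 [290, 220, 27, 38, 538]
top6 [180, 341, 60, 59, 2194]
(array([586.62776618, 103.9932819 ]), np.float64(0.913448057261413))
48.9583 [-0.3 -0.4  0.1]
```

All three keys went down to the stop and came back up, and the jar has not moved. Handing in.

```bash
python3 -c "
from workcell import robot
print(robot.sign_off())"
```

```text
the job is handed in; nothing more can be done
None
```

The jar measured within about 3 mm of the disc centre; the square, bar and round keys were each pressed fully in that order (peak about 11 N) and released, and I handed the job in at about 49 s without seeing a verdict.

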